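# Offer up the lid over a box in its glue-up jig

### The arm

A 7-joint arm with a two-finger parallel gripper is mounted at the origin on the work surface. World frame = base frame: x ahead of the robot, y to its left, z up, the work surface at z = 0. Lengths are in m, angles in rad, forces in N, time in s.
With the tool pointing down it reaches from about 0.4 to 0.85 m from the base axis. Payload 10.4 kg.
Tool frame: the origin (TCP) lies on the centre line of the jaws, within the pads' length; the fingertips stand 11 mm ahead of it and the grasp point (between the pads) lies 8 mm behind it (tip_reach is the distance from the TCP to the fingertips, in m); z points along the fingers, y is the line along which they close (so a half turn about z gives the same grasp; the last joint's range is limited). The gripper opens to 85 mm and grips with 20 to 120 N. Pads are 22 mm wide; open, the fingers measure 114 mm over their backs; the gripper's body (76 mm by 85 mm) begins 54 mm behind the grasp point. The pads swing forward as they close: fully open they stand 13 mm farther back than shut.
Start: joints at [-1.2, 0.332, -0.065, 1.46, 0.022, 1.35, -0.088], TCP at [0.24, 0.577, 0.242] pointing down, gripper open.
Joint ranges: [-2.6, 2.6], [-0.5, 2.12], [-1.47, 1.34], [0.16, 2.42], [-1.27, 4.41], [0.06, 2.06], [-2.6, 2.6]. Speed limits (rad/s): [2.22, 2.22, 2.79, 2.79, 3.14, 3.14, 3.14].

### API

Orientations are given as a unit quaternion [x, y, z, w].
In Python, from workcell import get_obs, camera, hand_in, tip_reach gives the robot as it stands. The module is installed in compiled form; this text tells all that it offers.
- The arm moves only by the tool move_arm, never from a script. Its argument "plan" is a list of rows, each an object with "delta_pos": the shift along the tool's x, y, z in a scale on which 1.0 is 100 cm, a list of three; "turn": the turn, a rotation vector about the tool's x, y, z in fractions of the full range, 1 being 180 degrees, a list of three; "fingers": the closure, from 0 (fully open) to 1 (shut). A call has 1 to 12 rows; each row is the pose to reach, as a shift and turn from the pose commanded when the call began, along the tool's axes at that moment; what a row does not reach only later rows make up. A row lasts 1/8 s, in which the tool goes at most 62.5 mm and 10.7 degrees, less where a joint would pass 70% of its speed; a pose out of reach is approached as far as the arm can. A call with a gripper value outside its range is refused whole. The fingers move at their own pace and stop on an object; "force" is the grip in N (left out, the last holds). Time passes only in rows, so rows that repeat a pose let the fingers close. It gives the time, the measured TCP pose, the force, the opening and the grip force at its end, in the units of the state.
- get_obs(): the state, without advancing time (a new reading comes with each control period).
- camera(name): name is "scene" or "top" or "wrist"; returns a dict with "color" (400x640x3 uint8, red, green, blue), "range_z" (400x640 float32, m along the optical axis (not along the pixel's ray), 0 where there is no reading), "fx", "fy", "cx", "cy" (pixels), "k1" (the pictures are not rectified: a ray, as slopes to the right and down, at radius r is drawn at 1 + k1 r^2 times it, then the intrinsics apply), "R" (3x3) and "t" (3): a world point X has camera coordinates R X + t; the wrist camera has in their place "tool_from_camera" (4x4, takes a point from camera to tool coordinates, whose origin is the TCP and whose axes are the flange's). Camera axes: x right, y down, z forward; pixel columns grow to the right and rows downward; lengths in m; the calibration is good to about 2 mm. A picture is of the moment at which its call begins: read the wrist's pose just before it.
- hand_in(): hands the job in; it is judged then, once.
The state is a dict: "clock": time; "joint_pos": joint angles; "joint_velocities": joint speeds; "tau": joint torques, N m; "position": TCP position; "ee_rot": TCP orientation; "ft_force": force on the tool from outside, world axes, zero at the start; "torque": the same for the moment, N m; "grip_width": opening from 0.0 (shut) to 1.0 (fully open); "grasp_force": force on a finger pad.
Only numpy, scipy, OpenCV 4.12 (cv2) and the standard library are available. Lean on these libraries where they do the work, as an engineer would, in place of code of your own. Each camera call takes 0.05 s, during which the arm holds its last target. There are 200 camera calls.

### The job

Get the small wooden box ready for gluing: first slide the jig's clamp jaw against the box, all the way to its end stop, then take the rectangular lid by its handle and carry it over the tool rack to the box, without bumping the rack or disturbing anything else. Finish while still holding the lid in the gripper, still and level, hovering about 15 mm above the box's rim (measured from the lid's lowest face), centred over the box and square with it; it must never touch the box or the jig, because the rim is about to be brushed with glue.

Things in the scene. Friction and masses are not known exactly. Their poses are not given: they have to be found in the camera images.
- box_mouth (a point): Centre of the mouth of the open-topped light-wood box, level with its rim, 75 mm above the bench; axes as the jig's. The box is 90 mm (x) by 130 mm (y) outside, 60 mm tall, walls 8 mm, and is fixed on the jig. With the jaw home, the jaw grip's centre is 95 mm from here in the jig's -x.
- jig: Glue-up jig: fixed plywood base, 250 x 150 mm, 15 mm thick, carrying the box and the clamp jaw. It stands left or right of the tool rack. Origin: underside of the base. Axes: x horizontal from the clamp jaw towards the box, y along the box's long side, z up. Its +x points within about 20 degrees of straight away from the robot.
- jaw (a joint): Sliding dark-wood clamp jaw of the jig: 0 = fully open, 0.05 m = end stop, with its pad against the box. It slides horizontally along the jig's +x (towards the box), stays where it is left, and takes about 3 N plus some damping to slide.
- jaw_grip (a point): Top centre of the jaw's upright grip block, 77 mm above the bench; axes as the jig's. The block is 22 mm (x) by 24 mm (y); its upper 40 mm stand free for fingers at both y sides and at -x. On the +x side the jaw's pad (top 47 mm above the bench, 90 mm wide in y) begins 36 mm from the block's centre.
- lid: The box's rectangular light-wood lid, on the dark rubber mat. Origin: centre of the underside of its lip; z up. From below: lip 70 (x) x 110 (y) x 8 mm, which fits inside the box; panel 92 (x) x 132 (y) x 8 mm; then a central bar handle, 16 mm thick (x), 60 mm long (y), 30 mm tall, its top 46 mm above the origin. 0.11 to 0.23 kg. A half turn about z looks the same.
- round_lid: Another box's lid, round, 108 mm across, with the same bar handle; it lies on the same mat. Not needed. Origin: centre of its underside.
- mat: The dark rubber mat under the two lids, 320 (x) x 180 (y) x 4 mm, fixed. Origin: centre of its underside.
- rack: Fixed wooden tool rack with a row of upright tool handles, 320 mm long (x), 50 mm wide (y), 120 mm tall, running away from the robot between the jig and the mat. Origin: centre of its underside.
- glue: Bystander: white glue bottle, 52 mm across, 130 mm tall. Origin: centre of its underside.
- pot: Bystander: white plastic cup, 72 mm across, 75 mm tall. Origin: centre of its underside.
- offcut: Bystander: light wood offcut, 80 x 60 x 25 mm. Origin: centre of its underside.
- sander: Bystander: cork sanding block, 55 x 100 x 33 mm. Origin: centre of its underside.
- square: Bystander: try square, dark wood stock 110 x 22 x 16 mm, steel blade 160 mm. Origin: centre of its underside.
- driver: Bystander: screwdriver with a yellow handle, lying. Origin: centre of its underside.
- tin: Bystander: round steel tin, 76 mm across, 60 mm tall. Origin: centre of its underside.
Not all that is in view belongs to the job. What is shaped like the lid but red or yellow is not meant.

How it is judged:
On the way, in this order (a step that is already met when the one before it is completed fails the run):
1. the clamp jaw is at its end stop while the lid still lies on its mat (value of joint jaw above 0.047 m and height (world z) of lid below 0.03 m), for 0.2 s.
2. the lid passes above the tool rack (y of lid in the frame of rack between -0.06 and 0.06 m and height (world z) of lid above 0.12 m), for 0.02 s.
At the end, for the whole second after the job is handed in: The jaw is within 3 mm of its end stop; the lid is held in the fingers, touching nothing of the jig or box, its lowest face 4 to 28 mm above the rim, its centre within 9 mm of the box mouth's centre, its sides within 0.10 rad of the box's (a half turn is the same), level within 0.08 rad and still (value of joint jaw above 0.047 m and z of lid in the frame of box_mouth between 0.004 and 0.028 m and horizontal distance between lid and box_mouth below 0.009 m and angle between the x axis of lid and the x axis of box_mouth, either way round below 0.1 rad and angle between lid's own z axis and vertical below 0.08 rad and linear speed of lid below 0.02 m/s and angular speed of lid below 0.15 rad/s and contact force between lid and jig below 0.1 N and contact force between lid and the fingers above 2 N); the arm keeps its last pose, push and grip.
It fails at once if the lid touches the box or the jig (contact force between lid and jig above 0.5 N).
It fails at once if the tool rack is bumped (contact force between any of lid, the fingers, the arm and rack above 1 N).
It fails at once if the round lid or a bystander is moved by more than 20 mm (distance of any of round_lid, glue, pot, offcut, sander, square, driver, tin from where it was at the start of the episode above 0.02 m).
It also fails if it takes over 54 s, if anything falls off the work surface, if the arm or the gripper's body presses on something with over 40 N, if the wrist force passes 120 N, or if a joint passes its speed limit or range.

## Working session

There is one attempt and no reset: what is moved stays moved. The work goes in short steps, Python scripts to look and compute and a tool call to move; the robot and the scene stay as the last step left them, time stands still between calls to the robot, and variables do not carry over. Pictures are saved under pics/ and viewed, at most 10 in all, crops included, and the job is handed in when it is done.

Besides the shell and the picture viewer there is one more tool, called after ">>>" as name(argument=value, ...), one argument or row to a line, values as JSON. move_arm: Moves the arm, as the interface text tells. Its arguments: {"type":"object","properties":{"plan":{"type":"array","items":{"type":"object","properties":{"delta_pos":{"type":"array","items":{"type":"number"}},"turn":{"type":"array","items":{"type":"number"}},"fingers":{"type":"number"}}}},"force":{"type":"number"}},"required":["plan"]}

```bash
mkdir -p pics; cat > h.py <<'E'
import numpy as np, cv2
from scipy.spatial.transform import Rotation as Ro
from workcell import get_obs, camera, hand_in, tip_reach
def cloud(c, R=None, t=None):
    # world xyz for every pixel
    v,u=np.mgrid[0:400,0:640].astype(float)
    xd=(u-c["cx"])/c["fx"]; yd=(v-c["cy"])/c["fy"]
    x,y=xd.copy(),yd.copy()
    for _ in range(8):
        s=1+c["k1"]*(x*x+y*y); x,y=xd/s,yd/s
    z=c["range_z"]; P=np.stack([x*z,y*z,z],-1)
    if "R" in c: W=(P-np.array(c["t"]).reshape(3))@np.array(c["R"])
    else:
        T=np.array(c["tool_from_camera"]); P=P@T[:3,:3].T+T[:3,3]
        o=c["obs"]; W=Ro.from_quat(o["ee_rot"]).apply(P.reshape(-1,3)).reshape(P.shape)+o["position"]
    W[z==0]=np.nan
    return W
def shot(n):
    o=get_obs(); c=camera(n); c["obs"]=o; return c,cloud(c)
E
python3 - <<'E'
from h import *
for n in("top","scene"):
    c,W=shot(n); np.savez(n,W=W,col=c["color"])
    cv2.imwrite(f"pics/{n}.png",c["color"][...,::-1])
print(get_obs(),tip_reach)
E
```

```text
{'clock': 0.1, 'joint_pos': array([-1.19961041,  0.33279096, -0.06468471,  1.46085906,  0.02158735,
        1.34987672, -0.08848785]), 'joint_velocities': array([-0.00046948, -0.00272835,  0.00230169, -0.00359395, -0.00033377,
        0.00068139, -0.00160947]), 'tau': array([ 9.35675343e-04, -6.26738906e+01,  4.88856446e-02, -3.92435825e+01,
        1.63534319e-02,  6.90562214e-03,  3.18824630e-05]), 'position': array([0.23968998, 0.57687072, 0.24160567]), 'ee_rot': array([ 1.95616283e-01,  9.80680318e-01, -6.11968135e-04, -9.74930034e-05]), 'ft_force': array([ 0.50482014, -0.35248431,  0.17460883]), 'torque': array([-0.01756267, -0.00419927,  0.0029472 ]), 'grasp_force': 0.0, 'grip_width': 1.0023978262759734} 0.011
```

View pics/top.png

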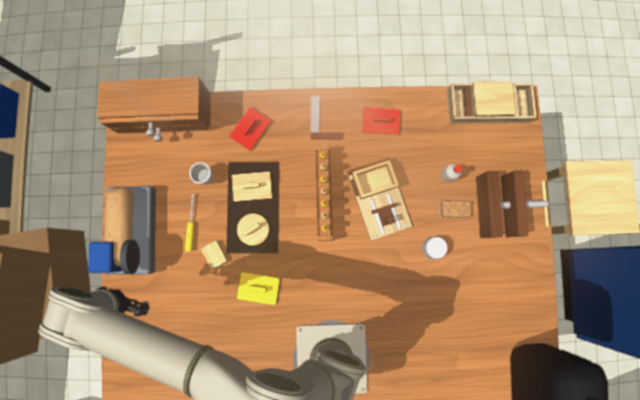

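View pics/scene.png

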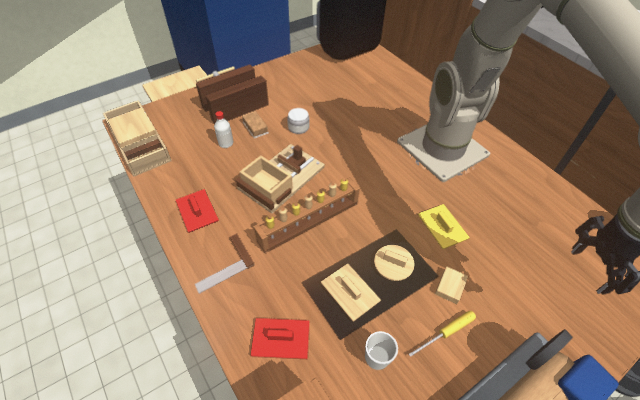

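The top view (up is +x, left is +y) shows the lid at (252,186), the round lid at (253,230) and the rack at (323,195). The box is at (376,178) and the jaw at (385,214). I'll enlarge these and pull heights from the depth data.

```bash
python3 - <<'E'
from h import *
d=np.load("top.npz");W=d["W"];col=d["col"]
cr=col[140:260,220:420,::-1]
cv2.imwrite("pics/crop.png",cv2.resize(cr,None,fx=4,fy=4,interpolation=cv2.INTER_CUBIC))
for n,(u,v) in dict(lid=(240,186),hnd=(252,185),mat=(240,210),rack=(323,195),boxin=(376,178),jaw=(385,214),base=(402,228),bench=(300,260),round=(245,230)).items(): print(n,W[v,u].round(4))
def rect(n,roi,lo,hi):
    u0,u1,v0,v1=roi; P=W[v0:v1,u0:u1].reshape(-1,3); P=P[(P[:,2]>lo)&(P[:,2]<hi)]
    r=cv2.minAreaRect((P[:,:2]*1000).astype(np.float32)); print(n,len(P),np.round(r[0],1),np.round(r[1],1),round(r[2],1),np.median(P[:,2]).round(4))
rect("lid panel",(228,279,165,208),.012,.03)
rect("handle",(228,279,165,208),.035,.06)
rect("box rim",(345,415,155,205),.068,.08)
rect("base",(345,420,155,245),.008,.022)
rect("grip",(365,410,195,235),.06,.085)
rect("pad",(365,410,190,235),.038,.052)
rect("rack",(305,345,145,245),.08,.2)
rect("round h",(228,279,208,250),.035,.07)
E
```

```text
lid [0.5914 0.2989 0.0254]
hnd [0.59   0.2535 0.0499]
mat [ 5.108e-01  3.040e-01 -1.000e-04]
rack [0.547  0.0143 0.0681]
boxin [ 0.6062 -0.1704  0.0267]
jaw [ 0.4808 -0.1954  0.0295]
base [ 0.4319 -0.2536  0.0183]
bench [0.3331 0.0987 0.0027]
round [0.4385 0.2788 0.0473]
lid panel 919 [586.9 251.5] [172.5 112.4] 84.8 0.0197
handle 95 [591.3 258.9] [16.5 57.9] 3.3 0.0496
box rim 307 [ 597.3 -160.4] [ 90.1 131.1] 16.5 0.0742
base 1691 [ 536.6 -193. ] [254.4 301.1] 88.3 0.0156
grip 52 [ 500.5 -171.2] [122.6  24.9] 36.6 0.0748
pad 114 [ 504.8 -188.8] [111.7  86. ] 0.3 0.0463
rack 215 [557.1  12.8] [ 24.  312.8] 89.6 0.1092
round h 94 [443. 257.] [16.6 59.4] 32.1 0.0489
```

View pics/crop.png

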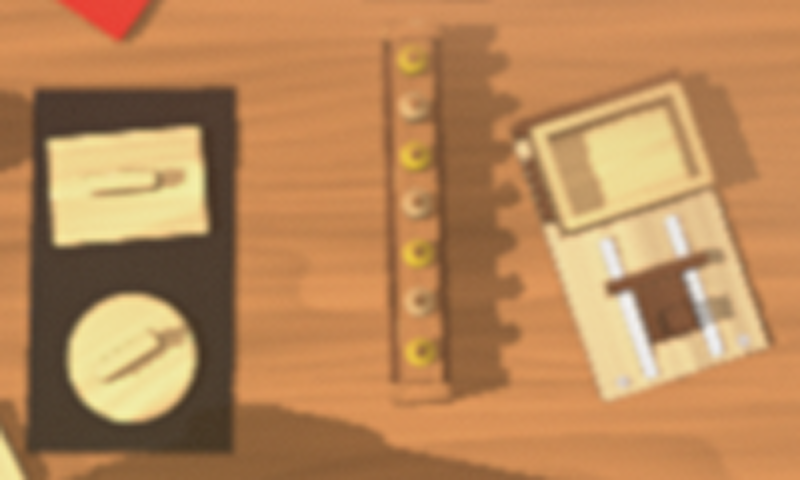

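```bash
cat >> h.py <<'E'
def go(p,yaw,cmd=None):
    """delta_pos and turn to reach TCP p, tool down, tool-y heading yaw (deg)"""
    o=get_obs(); R=Ro.from_quat(o["ee_rot"]); a=np.radians(yaw)
    y=np.array([np.cos(a),np.sin(a),0]); z=np.array([0,0,-1.]); G=Ro.from_matrix(np.stack([np.cross(y,z),y,z],1))
    print("t",o["clock"],"delta",(R.inv().apply(np.array(p)-o["position"])).round(4),"turn",(R.inv()*G).as_rotvec().round(4))
E
python3 - <<'E'
from h import *
d=np.load("top.npz");W=d["W"]
P=W[200:235,370:405].reshape(-1,3); Q=P[P[:,2]>.055]
print(Q[np.argsort(Q[:,0])].round(3)[:40])
R=W[145:245,305:345].reshape(-1,3);print("rack max",np.nanmax(R[:,2]))
go([.56,.24,.28],4)
E
```

```text
[[ 0.448 -0.196  0.06 ]
 [ 0.45  -0.2    0.077]
 [ 0.451 -0.204  0.073]
 [ 0.451 -0.198  0.073]
 [ 0.451 -0.194  0.073]
 [ 0.451 -0.192  0.065]
 [ 0.453 -0.207  0.076]
 [ 0.453 -0.204  0.078]
 [ 0.453 -0.211  0.075]
 [ 0.454 -0.2    0.079]
 [ 0.454 -0.198  0.073]
 [ 0.454 -0.195  0.073]
 [ 0.454 -0.191  0.074]
 [ 0.456 -0.213  0.08 ]
 [ 0.457 -0.207  0.079]
 [ 0.457 -0.211  0.074]
 [ 0.457 -0.205  0.072]
 [ 0.457 -0.201  0.073]
 [ 0.457 -0.194  0.076]
 [ 0.457 -0.191  0.075]
 [ 0.457 -0.198  0.071]
 [ 0.458 -0.19   0.06 ]
 [ 0.46  -0.21   0.078]
 [ 0.46  -0.215  0.073]
 [ 0.46  -0.208  0.075]
 [ 0.46  -0.204  0.075]
 [ 0.46  -0.197  0.077]
 [ 0.46  -0.201  0.075]
 [ 0.46  -0.194  0.076]
 [ 0.461 -0.191  0.076]
 [ 0.462 -0.19   0.063]
 [ 0.463 -0.197  0.082]
 [ 0.463 -0.208  0.075]
 [ 0.464 -0.194  0.077]
 [ 0.464 -0.201  0.074]
 [ 0.464 -0.205  0.072]
 [ 0.464 -0.212  0.069]
 [ 0.464 -0.191  0.076]
 [ 0.464 -0.188  0.072]
 [ 0.466 -0.207  0.081]]
rack max 0.12507648982910105
t 0.1 delta [-0.425  -0.1882 -0.0381] turn [-1.1000e-03  7.0000e-04  1.1072e+00]
```

The rows are not in the units I measure in: turns go in shares of 180 degrees. I convert before sending: 1.107 rad is 0.3524.

>>> move_arm(
  plan=[
    {"delta_pos":[-0.425,-0.188,-0.038],"turn":[0,0,0.3524],"fingers":0},
    {"delta_pos":[-0.425,-0.188,-0.038],"turn":[0,0,0.3524],"fingers":0},
    {"delta_pos":[-0.425,-0.188,-0.038],"turn":[0,0,0.3524],"fingers":0},
    {"delta_pos":[-0.425,-0.188,-0.038],"turn":[0,0,0.3524],"fingers":0},
    {"delta_pos":[-0.425,-0.188,-0.038],"turn":[0,0,0.3524],"fingers":0},
    {"delta_pos":[-0.425,-0.188,-0.038],"turn":[0,0,0.3524],"fingers":0},
    {"delta_pos":[-0.425,-0.188,-0.038],"turn":[0,0,0.3524],"fingers":0},
    {"delta_pos":[-0.425,-0.188,-0.038],"turn":[0,0,0.3524],"fingers":0},
    {"delta_pos":[-0.425,-0.188,-0.038],"turn":[0,0,0.3524],"fingers":0},
    {"delta_pos":[-0.425,-0.188,-0.038],"turn":[0,0,0.3524],"fingers":0},
    {"delta_pos":[-0.425,-0.188,-0.038],"turn":[0,0,0.3524],"fingers":0},
  ],
)

```text
clock: 1.48
position: [0.5592, 0.2419, 0.2801]
ee_rot: [0.681, 0.732, -0.0, -0.0]
ft_force: [-0.8, 0.1, 0.4]
grip_width: 1.0
grasp_force: 0.0
```

```bash
python3 - <<'E'
from h import *
c,W=shot("wrist"); np.savez("w1",W=W,col=c["color"])
print(c["obs"]["position"],c["obs"]["ee_rot"])
cv2.imwrite("pics/w1.png",c["color"][...,::-1])
X,Y,Z=W[...,0],W[...,1],W[...,2]
reg=(abs(X-.591)<.1)&(abs(Y-.257)<.11)
for n,lo,hi in(("handle",.042,.058),("panel+",.012,.058)):
    P=W[reg&(Z>lo)&(Z<hi)&(X>.51)]
    r=cv2.minAreaRect((P[:,:2]*1000).astype(np.float32)); print(n,len(P),np.round(r[0],1),np.round(r[1],1),round(r[2],1),np.median(P[:,2]))
go([.49,-.18,.26],-73.5)
E
```

```text
[0.55920003 0.2419155  0.28006383] [ 6.81070597e-01  7.32217656e-01 -1.04838393e-04 -3.68098603e-04]
handle 750 [592.2 259.2] [16.1 60.3] 3.1 0.04926102087757987
panel+ 8176 [593.  259.3] [ 91.9 132.4] 3.6 0.019654426092581195
t 1.525 delta [-0.4157 -0.0995  0.02  ] turn [-7.000e-04 -1.000e-04  1.355e+00]
```

View pics/w1.png

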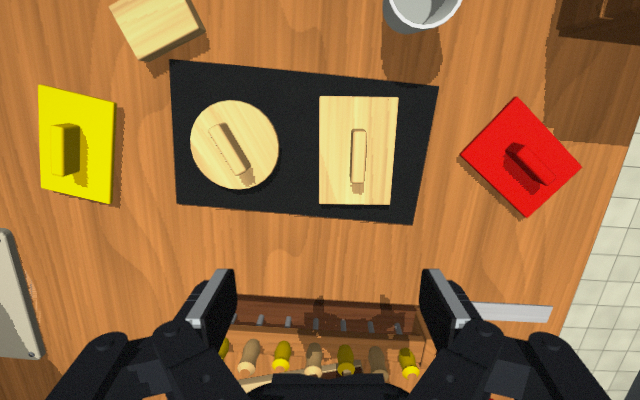

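The wrist view shows the lid centred at about (358,155). Sizes match (92x132, handle 16x60, heights as specified), giving a centre of (0.5925, 0.259) and a yaw of about 3.4°. Now over to the jig.

To row units: 1.355 rad is 0.4313.

>>> move_arm(
  plan=[
    {"delta_pos":[-0.416,-0.1,0.02],"turn":[0,0,0.4313],"fingers":0},
    {"delta_pos":[-0.416,-0.1,0.02],"turn":[0,0,0.4313],"fingers":0},
    {"delta_pos":[-0.416,-0.1,0.02],"turn":[0,0,0.4313],"fingers":0},
    {"delta_pos":[-0.416,-0.1,0.02],"turn":[0,0,0.4313],"fingers":0},
    {"delta_pos":[-0.416,-0.1,0.02],"turn":[0,0,0.4313],"fingers":0},
    {"delta_pos":[-0.416,-0.1,0.02],"turn":[0,0,0.4313],"fingers":0},
    {"delta_pos":[-0.416,-0.1,0.02],"turn":[0,0,0.4313],"fingers":0},
    {"delta_pos":[-0.416,-0.1,0.02],"turn":[0,0,0.4313],"fingers":0},
    {"delta_pos":[-0.416,-0.1,0.02],"turn":[0,0,0.4313],"fingers":0},
    {"delta_pos":[-0.416,-0.1,0.02],"turn":[0,0,0.4313],"fingers":0},
  ],
)

```text
clock: 2.78
position: [0.4898, -0.1803, 0.2603]
ee_rot: [0.99, 0.144, 0.0, -0.0]
ft_force: [0.3, 1.0, 0.5]
grip_width: 1.003
grasp_force: 0.0
```

```bash
python3 - <<'E'
from h import *
c,W=shot("wrist"); np.savez("w2",W=W,col=c["color"])
print(c["obs"]["position"],c["obs"]["ee_rot"])
cv2.imwrite("pics/w2.png",c["color"][...,::-1])
X,Y,Z=W[...,0],W[...,1],W[...,2]
for n,cx,cy,rr,lo,hi in(("grip",.458,-.2016,.03,.066,.088),("rim",.597,-.16,.1,.067,.082)):
    P=W[(np.hypot(X-cx,Y-cy)<rr)&(Z>lo)&(Z<hi)]
    if len(P)<5: print(n,len(P)); continue
    r=cv2.minAreaRect((P[:,:2]*1000).astype(np.float32)); print(n,len(P),np.round(r[0],1),np.round(r[1],1),round(r[2],1),np.median(P[:,2]))
E
```

```text
[ 0.48982237 -0.18028104  0.26026639] [ 9.89571628e-01  1.44041531e-01  5.77977306e-05 -1.61482387e-04]
grip 477 [ 462.2 -204.9] [21.1 23.4] 16.5 0.07600778151299131
rim 4850 [ 598.4 -163.2] [ 90.5 131.1] 16.7 0.07441282391106632
```

View pics/w2.png

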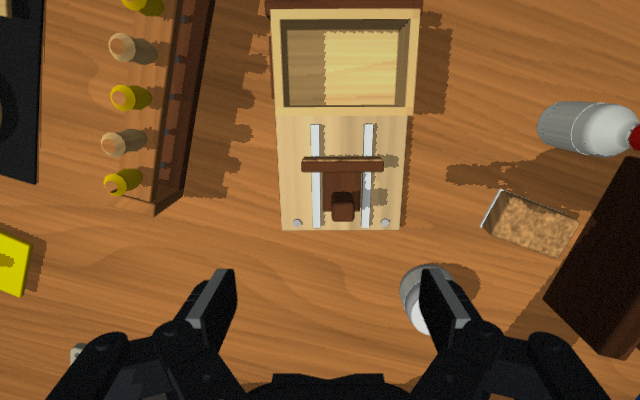

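The grip block is at about (342,207) px and measures 21x23 mm with its top at 76 mm, matching the spec. The rim measures 90x131 mm at a yaw of 16.6°. Next I straddle and pinch the block.

```bash
python3 - <<'E'
from h import *
go([.461,-.204,.10],-73.4)
go([.461,-.204,.055],-73.4)
W=np.load("top.npz")["W"]; print(W[247,435],W[208,455],W[172,452])
E
```

```text
t 2.825 delta [-0.0344  0.0145  0.1602] turn [-0.0003 -0.0001 -0.0009]
t 2.825 delta [-0.0344  0.0146  0.2052] turn [-0.0003 -0.0001 -0.0009]
[ 0.36349193 -0.35284177  0.0620264 ] [ 0.49402141 -0.43787753  0.03247542] [ 0.60851973 -0.41543102  0.09650592]
```

>>> move_arm(
  force=40,
  plan=[
    {"delta_pos":[-0.034,0.0145,0.05],"turn":[0,0,0],"fingers":0},
    {"delta_pos":[-0.034,0.0145,0.11],"turn":[0,0,0],"fingers":0},
    {"delta_pos":[-0.034,0.0145,0.16],"turn":[0,0,0],"fingers":0},
    {"delta_pos":[-0.034,0.0145,0.19],"turn":[0,0,0],"fingers":0},
    {"delta_pos":[-0.034,0.0145,0.205],"turn":[0,0,0],"fingers":0},
    {"delta_pos":[-0.034,0.0145,0.205],"turn":[0,0,0],"fingers":0.6},
    {"delta_pos":[-0.034,0.0145,0.205],"turn":[0,0,0],"fingers":1},
    {"delta_pos":[-0.034,0.0145,0.205],"turn":[0,0,0],"fingers":1},
    {"delta_pos":[-0.034,0.0145,0.205],"turn":[0,0,0],"fingers":1},
    {"delta_pos":[-0.034,0.0145,0.205],"turn":[0,0,0],"fingers":1},
    {"delta_pos":[-0.034,0.0145,0.205],"turn":[0,0,0],"fingers":1},
  ],
)

```text
clock: 4.2
position: [0.4617, -0.2052, 0.0563]
ee_rot: [0.99, 0.143, 0.001, 0.0]
ft_force: [0.1, -0.7, 5.8]
grip_width: 0.278
grasp_force: 41.7
```

```bash
python3 - <<'E'
from h import *
o=get_obs();print(o["position"],o["ft_force"],o["grip_width"],o["grasp_force"])
u=np.array([np.cos(np.radians(16.6)),np.sin(np.radians(16.6)),0])
go(o["position"]+.05*u,-73.4)
E
```

```text
[ 0.46169403 -0.20515988  0.05630505] [ 0.07881772 -0.71061216  5.8100954 ] 0.27816398758222943 41.67464017868042
t 4.2 delta [ 0.05   -0.0002  0.0001] turn [ 0.0005 -0.0017 -0.0035]
```

>>> move_arm(
  plan=[
    {"delta_pos":[0.008,0,0],"turn":[0,0,0],"fingers":1},
    {"delta_pos":[0.016,0,0],"turn":[0,0,0],"fingers":1},
    {"delta_pos":[0.024,0,0],"turn":[0,0,0],"fingers":1},
    {"delta_pos":[0.032,0,0],"turn":[0,0,0],"fingers":1},
    {"delta_pos":[0.039,0,0],"turn":[0,0,0],"fingers":1},
    {"delta_pos":[0.044,0,0],"turn":[0,0,0],"fingers":1},
    {"delta_pos":[0.049,0,0],"turn":[0,0,0],"fingers":1},
    {"delta_pos":[0.049,0,0],"turn":[0,0,0],"fingers":1},
  ],
)

```text
clock: 5.2
position: [0.5075, -0.1914, 0.0563]
ee_rot: [0.99, 0.142, -0.0, -0.0]
ft_force: [-7.7, 1.0, 14.1]
grip_width: 0.272
grasp_force: 42.6
```

>>> move_arm(
  plan=[
    {"delta_pos":[0.002,0,0],"turn":[0,0,0],"fingers":1},
    {"delta_pos":[0.004,0,0],"turn":[0,0,0],"fingers":1},
    {"delta_pos":[0.004,0,0],"turn":[0,0,0],"fingers":1},
    {"delta_pos":[0.004,0,0],"turn":[0,0,0],"fingers":1},
  ],
)

```text
clock: 5.7
position: [0.5077, -0.1913, 0.0561]
ee_rot: [0.99, 0.142, -0.003, -0.001]
ft_force: [-26.2, 1.6, 30.1]
grip_width: 0.275
grasp_force: 45.1
```

>>> move_arm(
  plan=[
    {"delta_pos":[-0.002,0,0],"turn":[0,0,0],"fingers":1},
    {"delta_pos":[-0.002,0,0],"turn":[0,0,0],"fingers":0.3},
    {"delta_pos":[-0.002,0,0],"turn":[0,0,0],"fingers":0},
    {"delta_pos":[-0.002,0,0],"turn":[0,0,0],"fingers":0},
    {"delta_pos":[-0.002,0,0],"turn":[0,0,0],"fingers":0},
    {"delta_pos":[-0.002,0,-0.04],"turn":[0,0,0],"fingers":0},
    {"delta_pos":[-0.002,0,-0.1],"turn":[0,0,0],"fingers":0},
    {"delta_pos":[-0.002,0,-0.16],"turn":[0,0,0],"fingers":0},
    {"delta_pos":[-0.002,0,-0.215],"turn":[0,0,0],"fingers":0},
    {"delta_pos":[-0.002,0,-0.215],"turn":[0,0,0],"fingers":0},
    {"delta_pos":[-0.002,0,-0.215],"turn":[0,0,0],"fingers":0},
  ],
)

```text
clock: 7.08
position: [0.5097, -0.1904, 0.2697]
ee_rot: [0.99, 0.143, -0.0, -0.0]
ft_force: [-0.4, -0.6, -0.5]
grip_width: 1.001
grasp_force: 0.0
```

```bash
python3 - <<'E'
from h import *
c,W=shot("wrist"); np.savez("w3",W=W,col=c["color"])
cv2.imwrite("pics/w3.png",c["color"][...,::-1])
print(c["obs"]["position"],c["obs"]["ee_rot"])
X,Y,Z=W[...,0],W[...,1],W[...,2]
for n,cx,cy,rr,lo,hi in(("grip",.508,-.191,.03,.068,.088),("rim",.598,-.162,.1,.067,.082)):
    m=(np.hypot(X-cx,Y-cy)<rr)&(Z>lo)&(Z<hi)
    if n=="rim": m&=np.hypot(X-.508,Y+.191)>.025
    P=W[m]
    if len(P)<5: print(n,len(P)); continue
    r=cv2.minAreaRect((P[:,:2]*1000).astype(np.float32)); print(n,len(P),np.round(r[0],1),np.round(r[1],1),round(r[2],1),np.median(P[:,2]))
go([.5925,.2592,.26],3.4)
E
```

```text
[ 0.50972077 -0.19036138  0.26969234] [ 9.89790715e-01  1.42528103e-01 -1.47612645e-04 -2.42455011e-04]
grip 479 [ 507.4 -190.8] [21.7 23.1] 16.6 0.07603641468801459
rim 4283 [ 598.1 -163.1] [ 90.3 131.3] 16.9 0.07441060097996036
t 7.125 delta [ 0.2065 -0.4078  0.0091] turn [-1.7000e-03  7.0000e-04 -1.3442e+00]
```

View pics/w3.png

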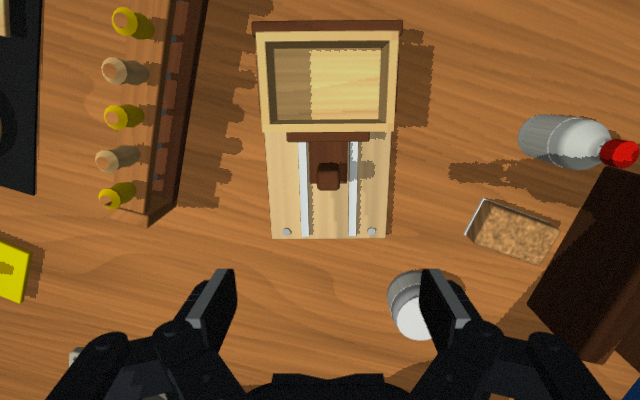

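The jaw is home: its pad meets the box at (328,134) px, and the grip centre is 95 mm from the box centre. The box centre comes out at (0.598, -0.163). Now to the lid.

To row units: -1.344 rad is -0.4278.

>>> move_arm(
  plan=[
    {"delta_pos":[0.2065,-0.408,0.009],"turn":[0,0,-0.4278],"fingers":0},
    {"delta_pos":[0.2065,-0.408,0.009],"turn":[0,0,-0.4278],"fingers":0},
    {"delta_pos":[0.2065,-0.408,0.009],"turn":[0,0,-0.4278],"fingers":0},
    {"delta_pos":[0.2065,-0.408,0.009],"turn":[0,0,-0.4278],"fingers":0},
    {"delta_pos":[0.2065,-0.408,0.009],"turn":[0,0,-0.4278],"fingers":0},
    {"delta_pos":[0.2065,-0.408,0.009],"turn":[0,0,-0.4278],"fingers":0},
    {"delta_pos":[0.2065,-0.408,0.009],"turn":[0,0,-0.4278],"fingers":0},
    {"delta_pos":[0.2065,-0.408,0.009],"turn":[0,0,-0.4278],"fingers":0},
    {"delta_pos":[0.2065,-0.408,0.009],"turn":[0,0,-0.4278],"fingers":0},
    {"delta_pos":[0.2065,-0.408,0.009],"turn":[0,0,-0.4278],"fingers":0},
  ],
)

```text
clock: 8.38
position: [0.5933, 0.2564, 0.261]
ee_rot: [0.687, 0.726, -0.001, 0.0]
ft_force: [0.2, -0.7, 0.2]
grip_width: 1.0
grasp_force: 0.0
```

```bash
python3 - <<'E'
from h import *
c,W=shot("wrist"); print(c["obs"]["position"])
X,Y,Z=W[...,0],W[...,1],W[...,2]
for n,lo in(("handle",.042),("panel+",.012)):
    P=W[(abs(X-.5925)<.08)&(abs(Y-.259)<.1)&(Z>lo)&(Z<.058)]
    if len(P)>5:
        r=cv2.minAreaRect((P[:,:2]*1000).astype(np.float32)); print(n,len(P),np.round(r[0],1),np.round(r[1],1),round(r[2],1),np.median(P[:,2]))
go([.5925,.2592,.036],3.4)
E
```

```text
[0.59332044 0.25642891 0.26099425]
handle 793 [591.9 259.7] [15.5 59.1] 3.5 0.049353259424307155
panel+ 8755 [592.3 259.1] [ 92.3 132.8] 3.2 0.01965330940877877
t 8.425 delta [ 0.003  -0.0008  0.2254] turn [ 0.0002  0.0008 -0.0046]
```

To row units: -0.005 rad is -0.0016.

>>> move_arm(
  force=70,
  plan=[
    {"delta_pos":[0.003,-0.001,0.06],"turn":[0,0,-0.0016],"fingers":0},
    {"delta_pos":[0.003,-0.001,0.12],"turn":[0,0,-0.0016],"fingers":0},
    {"delta_pos":[0.003,-0.001,0.17],"turn":[0,0,-0.0016],"fingers":0},
    {"delta_pos":[0.003,-0.001,0.205],"turn":[0,0,-0.0016],"fingers":0},
    {"delta_pos":[0.003,-0.001,0.226],"turn":[0,0,-0.0016],"fingers":0},
    {"delta_pos":[0.003,-0.001,0.226],"turn":[0,0,-0.0016],"fingers":0},
    {"delta_pos":[0.003,-0.001,0.226],"turn":[0,0,-0.0016],"fingers":0.6},
    {"delta_pos":[0.003,-0.001,0.226],"turn":[0,0,-0.0016],"fingers":1},
    {"delta_pos":[0.003,-0.001,0.226],"turn":[0,0,-0.0016],"fingers":1},
    {"delta_pos":[0.003,-0.001,0.226],"turn":[0,0,-0.0016],"fingers":1},
    {"delta_pos":[0.003,-0.001,0.226],"turn":[0,0,-0.0016],"fingers":1},
    {"delta_pos":[0.003,-0.001,0.226],"turn":[0,0,-0.0016],"fingers":1},
  ],
)

```text
clock: 9.93
position: [0.5922, 0.2622, 0.036]
ee_rot: [0.684, 0.729, 0.0, 0.0]
ft_force: [-1.8, -0.3, 5.6]
grip_width: 0.174
grasp_force: 69.3
```

>>> move_arm(
  plan=[
    {"delta_pos":[0,0,-0.015],"turn":[0,0,0],"fingers":1},
    {"delta_pos":[0,0,-0.04],"turn":[0,0,0],"fingers":1},
    {"delta_pos":[0,0,-0.08],"turn":[0,0,0],"fingers":1},
    {"delta_pos":[0,0,-0.12],"turn":[0,0,0],"fingers":1},
    {"delta_pos":[0,0,-0.16],"turn":[0,0,0],"fingers":1},
    {"delta_pos":[0,0,-0.19],"turn":[0,0,0],"fingers":1},
    {"delta_pos":[0,0,-0.2],"turn":[0,0,0],"fingers":1},
    {"delta_pos":[0,0,-0.2],"turn":[0,0,0],"fingers":1},
    {"delta_pos":[0,0,-0.2],"turn":[0,0,0],"fingers":1},
  ],
)

```text
clock: 11.05
position: [0.5911, 0.2618, 0.2336]
ee_rot: [0.684, 0.729, -0.001, -0.0]
ft_force: [0.5, -0.4, -1.9]
grip_width: 0.175
grasp_force: 68.4
```

```bash
cat > lid.py <<'E'
from h import *
def lid():
    c,W=shot("wrist"); o=c["obs"]
    L=Ro.from_quat(o["ee_rot"]).inv().apply((W-o["position"]).reshape(-1,3)).reshape(W.shape)  # tool coords
    x,y,z=L[...,0],L[...,1],L[...,2]
    m=(abs(x)<.09)&(abs(y)<.06)&(z>.0)&(z<.035)
    P=L[m]; print("pts",len(P),"x",np.percentile(P[:,0],[.5,99.5]).round(4),"y",np.percentile(P[:,1],[.5,99.5]).round(4))
    r=cv2.minAreaRect((P[:,:2]*1000).astype(np.float32)); print("rect",np.round(r[0],1),np.round(r[1],1),round(r[2],1))
    A=np.c_[P[:,:2],np.ones(len(P))]; pl=P[:,2]; k=np.ones(len(P),bool)
    for _ in range(4):
        s=np.linalg.lstsq(A[k],pl[k],rcond=None)[0]; k=abs(pl-A@s)<.003
    print("plane z=ax+by+c",s.round(4),k.sum())
    return c
E
python3 - <<'E'
from lid import *
c=lid(); cv2.imwrite("pics/w4.png",c["color"][...,::-1])
o=get_obs(); print(o["position"],o["ee_rot"],o["ft_force"],o["torque"])
E
```

```text
pts 25877 x [-0.0653  0.0629] y [-0.0458  0.0448]
rect [-2.5 -0.6] [131.4  92.8] 0.1
plane z=ax+by+c [0.001  0.0006 0.0165] 25052
[0.59117691 0.26177601 0.23366806] [ 6.84123049e-01  7.29365543e-01 -1.18903966e-03 -3.79509228e-04] [-0.35479175 -0.42262865 -2.01043361] [-0.00268315 -0.0070414  -0.0233429 ]
```

View pics/w4.png

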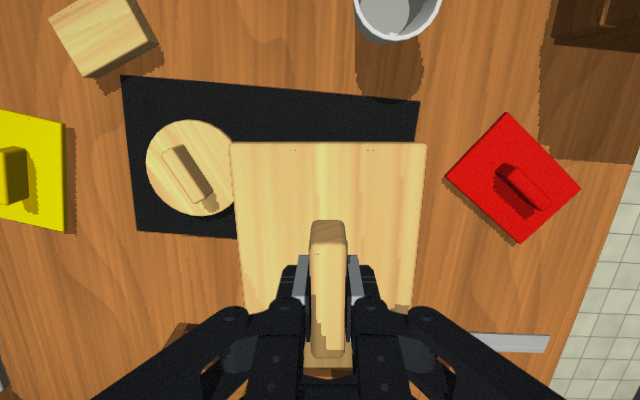

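The lid is held level: its centre is at (-2.5, -0.6) mm in tool axes and the panel top is 16.5 mm ahead of the TCP, so the underside is 32.5 mm below it. Now I carry it over the rack with about 75 mm clearance.

```bash
python3 - <<'E'
from h import *
go([.598,-.1605,.2336],16.7)
E
```

```text
t 11.1 delta [-0.4218 -0.0202  0.0006] turn [-0.0024  0.0008 -0.2275]
```

To row units: -0.2275 rad is -0.0724.

>>> move_arm(
  plan=[
    {"delta_pos":[-0.02,-0.001,0],"turn":[0,0,-0.0032],"fingers":1},
    {"delta_pos":[-0.06,-0.003,0],"turn":[0,0,-0.0095],"fingers":1},
    {"delta_pos":[-0.11,-0.005,0],"turn":[0,0,-0.0191],"fingers":1},
    {"delta_pos":[-0.16,-0.008,0],"turn":[0,0,-0.0286],"fingers":1},
    {"delta_pos":[-0.21,-0.01,0],"turn":[0,0,-0.0366],"fingers":1},
    {"delta_pos":[-0.26,-0.0125,0],"turn":[0,0,-0.0446],"fingers":1},
    {"delta_pos":[-0.31,-0.015,0],"turn":[0,0,-0.0541],"fingers":1},
    {"delta_pos":[-0.36,-0.017,0],"turn":[0,0,-0.0637],"fingers":1},
    {"delta_pos":[-0.4,-0.019,0],"turn":[0,0,-0.07],"fingers":1},
    {"delta_pos":[-0.422,-0.02,0],"turn":[-0.0006,0.0003,-0.0724],"fingers":1},
    {"delta_pos":[-0.422,-0.02,0],"turn":[-0.0006,0.0003,-0.0724],"fingers":1},
    {"delta_pos":[-0.422,-0.02,0],"turn":[-0.0006,0.0003,-0.0724],"fingers":1},
  ],
)

```text
clock: 12.6
position: [0.5985, -0.1602, 0.235]
ee_rot: [0.597, 0.802, 0.001, -0.0]
ft_force: [-0.2, 0.5, -1.8]
grip_width: 0.172
grasp_force: 68.4
```

```bash
python3 - <<'E'
from lid import *
c=lid(); cv2.imwrite("pics/w5.png",c["color"][...,::-1])
o=get_obs(); print(o["position"],o["ee_rot"],o["ft_force"])
c,W=shot("top"); X,Y,Z=W[...,0],W[...,1],W[...,2]
P=W[(np.hypot(X-.598,Y+.163)<.1)&(Z>.19)&(Z<.23)]; r=cv2.minAreaRect((P[:,:2]*1000).astype(np.float32)); print(len(P),r)
go([.598,-.1605,.123],16.7)
E
```

```text
pts 25873 x [-0.0651  0.0631] y [-0.0457  0.0449]
rect [-2.3 -0.6] [131.6  92.8] 0.2
plane z=ax+by+c [0.0011 0.0007 0.0165] 25103
[ 0.59866057 -0.15956422  0.23501502] [ 5.96471951e-01  8.02633000e-01  1.21477444e-03 -5.83465333e-05] [-0.85548048  0.5254905  -1.94538039]
327 ((588.46533203125, -123.25201416015625), (91.17318725585938, 57.71945571899414), 16.85538673400879)
t 12.7 delta [-0.001  -0.0013  0.1121] turn [ 0.002  -0.0014  0.0015]
```

Grip unchanged. Descending in two stages: first to about 40 mm above the rim, then a check.

To row units: 0.002 rad is 0.0006.

>>> move_arm(
  plan=[
    {"delta_pos":[-0.001,-0.001,0.02],"turn":[0.0006,-0.0003,0.0003],"fingers":1},
    {"delta_pos":[-0.001,-0.001,0.045],"turn":[0.0006,-0.0003,0.0003],"fingers":1},
    {"delta_pos":[-0.001,-0.001,0.07],"turn":[0.0006,-0.0003,0.0003],"fingers":1},
    {"delta_pos":[-0.001,-0.001,0.085],"turn":[0.0006,-0.0003,0.0003],"fingers":1},
    {"delta_pos":[-0.001,-0.001,0.085],"turn":[0.0006,-0.0003,0.0003],"fingers":1},
    {"delta_pos":[-0.001,-0.001,0.085],"turn":[0.0006,-0.0003,0.0003],"fingers":1},
  ],
)

```text
clock: 13.45
position: [0.5987, -0.1616, 0.151]
ee_rot: [0.597, 0.802, 0.0, 0.001]
ft_force: [0.4, -0.6, -1.7]
grip_width: 0.176
grasp_force: 68.4
```

```bash
python3 - <<'E'
from h import *
o=get_obs(); print(o["position"],o["ee_rot"],o["ft_force"],o["grasp_force"])
go([.598,-.1605,.123],16.7)
E
```

```text
[ 0.59873372 -0.16164762  0.15101493] [5.97290204e-01 8.02024943e-01 2.04876843e-04 6.00797185e-04] [ 0.37110916 -0.64685132 -1.73974511] 68.41228365898132
t 13.45 delta [ 0.0013 -0.0004  0.028 ] turn [ 0.001   0.0007 -0.0009]
```

>>> move_arm(
  plan=[
    {"delta_pos":[0.0005,0,0.01],"turn":[0,0,0],"fingers":1},
    {"delta_pos":[0.0005,0,0.02],"turn":[0,0,0],"fingers":1},
    {"delta_pos":[0.0005,0,0.027],"turn":[0,0,0],"fingers":1},
    {"delta_pos":[0.0005,0,0.027],"turn":[0,0,0],"fingers":1},
    {"delta_pos":[0.0005,0,0.027],"turn":[0,0,0],"fingers":1},
    {"delta_pos":[0.0005,0,0.027],"turn":[0,0,0],"fingers":1},
  ],
)

```text
clock: 14.2
position: [0.5984, -0.1611, 0.1236]
ee_rot: [0.597, 0.802, 0.0, 0.0]
ft_force: [0.2, 0.2, -3.0]
grip_width: 0.174
grasp_force: 68.4
```

```bash
python3 - <<'E'
from lid import *
c=lid(); o=get_obs(); print(o["position"],o["ee_rot"],o["ft_force"],o["joint_velocities"].round(3))
cv2.imwrite("pics/w6.png",c["color"][...,::-1])
c,W=shot("scene"); cv2.imwrite("pics/s6.png",cv2.resize(c["color"][120:240,200:380,::-1],None,fx=4,fy=4,interpolation=cv2.INTER_CUBIC))
E
```

```text
pts 25913 x [-0.0652  0.0631] y [-0.0457  0.0449]
rect [-2.6 -0.5] [132.   92.6] 0.1
plane z=ax+by+c [0.001  0.0004 0.0165] 25135
[ 0.59836616 -0.16112658  0.12361224] [5.97329789e-01 8.01995623e-01 1.45102166e-04 3.51587435e-04] [ 0.20297498  0.9721414  -1.97238923] [ 0.     0.    -0.001  0.001  0.001 -0.    -0.001]
```

View pics/s6.png

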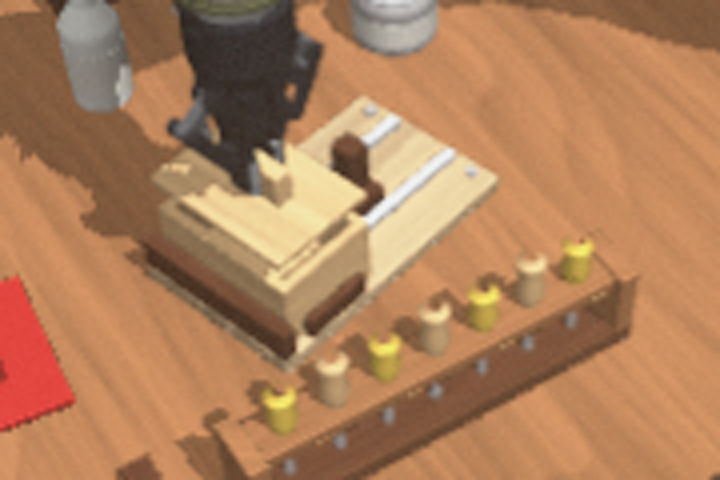

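View pics/w6.png

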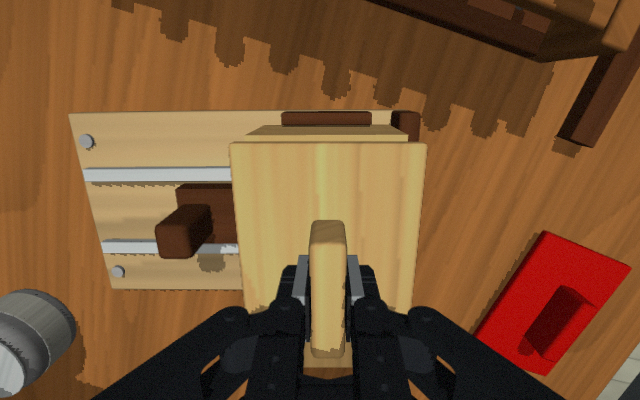

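The scene crop shows the lid centred and square above the box at (275,210), with a clear gap to the rim. The wrist view agrees: the panel edge at row 143 is parallel to the box edge. The pose errors are all well inside tolerance, so I'm handing in.

```bash
python3 -c "
from h import *
print(hand_in())"
```

```text
the job is handed in; nothing more can be done
None
```

I handed the job in with the jaw pushed to its end stop and the lid held level and square, about 16 mm above the box rim by my measurements. I saw no sign of contact with the box, jig or rack, and the hand-in returned no verdict.

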